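# Put the decorating tools back in their own trays

## Task

The pot, the dabbing block and the scraper have each been put back in the wrong wooden tray. Put each in the tray made for it, using the empty cork mat as a free spot on the way if you like: the pot upright in the round tray, the block flat in the small rectangular tray, the scraper flat in the long tray, each lying along its tray and wholly inside the rim, down on the tray's floor. Set things down rather than dropping or tipping them, and leave the bulb with the spout and the plastic tub standing where they are.

Things in the scene. Friction and masses are not known exactly. Their poses are not given: they have to be found in the camera images.
- paint_pot: Screw-lid pot for pigment, pale with a blue lid, round, 64 mm across and 70 mm tall (the lid is the top 15 mm and nearly the same width as the body), 0.19 kg. Origin: centre of its underside, z up. At the start it stands upright on the floor of the long tray. (A smaller pot stands at the far left; it has no part in this.)
- dab_block: Brown rectangular dabbing block, 50 x 90 mm and 39 mm tall, 0.11 kg. Origin: centre of its underside; x along its 50 mm width, y along its 90 mm length, z up. At the start it lies across the top of the round tray's rim, 12 mm above the bench.
- scraper: Flat scraper, 170 mm long, 0.09 kg. Origin: mid-length, level with the handle's underside; x points to the handle end, z up. Wooden handle 26 mm wide, 16 mm thick, from x = -21 to +85 mm; balances and grips well at x = +25 mm. Steel blade 70 mm wide, from there to x = -85 mm, 8 to 10 mm above the origin. At the start its handle lies across the short tray's rim, 12 mm above the bench.
- long_tray: Long rectangular wooden tray fixed to the bench, the scraper's place. Recess 190 x 90 mm; rim 8 mm wide, its top 12 mm above the bench; the recess's floor is 4 mm above the bench. Origin: its centre at bench level; x along the 190 mm length, y along the 90 mm width.
- short_tray: Small rectangular wooden tray fixed to the bench, the dabbing block's place. Recess 70 mm along x by 110 mm along y; rim 8 mm wide, its top 12 mm above the bench; floor 4 mm above the bench. Origin: its centre at bench level.
- round_tray: Round wooden tray fixed to the bench, the pot's place. Recess 82 mm across; rim 8 mm wide, its top 12 mm above the bench; floor 4 mm above the bench. Origin: its centre at bench level.
- cork_mat: Empty round cork mat fixed to the bench, 150 mm across, 5 mm thick: a free spot. Origin: its centre at bench level.
- slip_trailer: Terracotta-coloured rubber bulb with a white spout, 58 mm across, 110 mm tall, standing loose on the bench; a bystander to be left where it is. Origin: centre of its underside.
- tub_e: Empty pale plastic tub, 109 mm across the rim, 58 mm tall, standing loose on the bench; a bystander to be left where it is. Origin: centre of its underside.
Not all that is in view belongs to the job. Of the things that look like the paint_pot, the middle-sized one is meant.

How it is judged:
At the end, for the whole second after the job is handed in: Each flat on its tray floor (tilt under 0.08 rad), released, at rest: pot within 12 mm of the round tray's centre; block within 13 mm each way of the small tray's centre, 0.3 rad of its length; scraper within 14 mm each way of the long tray's centre, 0.2 rad of its length (horizontal distance between paint_pot and round_tray below 0.012 m and z of paint_pot in the frame of round_tray below 0.0075 m and angle between each of paint_pot, dab_block, scraper's own z axis and vertical below 0.08 rad and x of dab_block in the frame of short_tray between -0.013 and 0.013 m and y of dab_block in the frame of short_tray between -0.013 and 0.013 m and z of dab_block in the frame of short_tray below 0.0075 m and angle between the y axis of dab_block and the y axis of short_tray, either way round below 0.3 rad and x of scraper in the frame of long_tray between -0.014 and 0.014 m and y of scraper in the frame of long_tray between -0.014 and 0.014 m and z of scraper in the frame of long_tray below 0.0085 m and angle between the x axis of scraper and the x axis of long_tray, either way round below 0.2 rad and linear speed of each of paint_pot, dab_block, scraper below 0.02 m/s and angular speed of each of paint_pot, dab_block, scraper below 0.2 rad/s); the robot touches nothing.
It fails at once if the slip trailer was moved more than 25 mm or tipped (distance of slip_trailer from where it was at the start of the episode above 0.025 m or angle between slip_trailer's own z axis and vertical above 0.4 rad).
It fails at once if the tub was moved more than 25 mm or tipped (distance of tub_e from where it was at the start of the episode above 0.025 m or angle between tub_e's own z axis and vertical above 0.4 rad).
It fails at once if the pot was tipped over (angle between paint_pot's own z axis and vertical above 0.7 rad).
It fails at once if the block or the scraper was tipped on its side (angle between any of dab_block, scraper's own z axis and vertical above 0.9 rad).
It fails at once if something was dropped: the pot, block or scraper fell fast, touching neither fingers nor anything else ((linear speed of paint_pot above 0.75 m/s and contact force between paint_pot and anything else below 0.01 N) or (linear speed of dab_block above 0.75 m/s and contact force between dab_block and anything else below 0.01 N) or (linear speed of scraper above 0.75 m/s and contact force between scraper and anything else below 0.01 N)).
It also fails if it takes over 120 s, if anything falls off the work surface, if the arm or the gripper's body presses on something with over 40 N, if the wrist force passes 120 N, or if a joint passes its speed limit or range.

## Robot

A 6-joint arm with a two-finger parallel gripper is mounted at the origin on the work surface; the furniture and walls round the work are solid. World frame = base frame: x ahead of the robot, y to its left, z up, the work surface at z = 0. Lengths are in m, angles in rad, forces in N, time in s.
With the tool pointing down it reaches from about 0.325 to 0.9 m from the base axis. Payload 6.1 kg.
Tool frame: the origin (TCP) lies midway between the tips of the shut fingers; the grasp point (between the pads) lies 19 mm behind it; z points along the fingers, y is the line along which they close (so a half turn about z gives the same grasp; the last joint's range is limited). The gripper opens to 87 mm and grips with 3 to 60 N. Pads are 19 mm wide; open, the fingers measure 117 mm over their backs; the gripper's body (75 mm by 190 mm) begins 51 mm behind the grasp point.
Start: joints at [1.028, 0.22, 1.526, -0, 1.395, -0.126], TCP at [0.253, 0.571, 0.223] pointing down, gripper open.
Joint ranges: [-2.98, 2.98], [-0.91, 2.08], [0.09, 2.57], [-1.24, 4.39], [0.2, 2.65], [-2.68, 2.68]. Speed limits (rad/s): [2.57, 2.57, 3.01, 3.14, 3.14, 3.14].

## Interface

Orientations are given as a rotation vector (axis times angle).
In Python, from plant import ctrl, viewer, models gives the robot as it stands.
- The arm moves only by the tool jog_arm, never from a script. Its argument "motion" is a list of rows, each a list of 5 numbers: the finger opening in mm, from 0 to 87, then the shift along the tool's x, y, z in mm, then the turn about the tool's z in degrees. In form: [[grip, x, y, z, roll], ...]. A call has 1 to 20 rows; each row is the pose to reach, as a shift and turn from the pose commanded when the call began, along the tool's axes at that moment; what a row does not reach only later rows make up. A row lasts 1/10 s, in which the tool goes at most 50 mm and 8.59 degrees, less where a joint would pass 70% of its speed; a pose out of reach is approached as far as the arm can. A call with a gripper value outside its range is refused whole. The fingers move at their own pace and stop on an object; "force" is the grip in N (left out, the last holds). Time passes only in rows, so rows that repeat a pose let the fingers close. It gives the time, the measured TCP pose, the force, the opening and the grip force at its end, in the units of the state.
- ctrl.get_state(): the state, without advancing time (a new reading comes with each control period).
- viewer.grab_frame(name): name is "side" or "top"; returns a dict with "color" (480x640x3 uint8, red, green, blue), "range_z" (480x640 float32, m along the optical axis (not along the pixel's ray), 0 where there is no reading), "fx", "fy", "cx", "cy" (pixels), "rvec" (rotation vector, rad) and "tvec" (3), from world to camera coordinates, as OpenCV has them. Camera axes: x right, y down, z forward; pixel columns grow to the right and rows downward; lengths in m; the calibration is good to about 2 mm. A picture is of the moment at which its call begins.
- ctrl.job_done(): hands the job in; it is judged then, once.
Trained networks look in the newest picture that a camera, given by its name, has taken for a name from the list of things; names that differ only in an ending like _2 or _b are one class to them, and where a whole thing is asked for, a point or a joint stands for the part that bears it (a point fixed in the world has none). Each returns a list of dicts, best first, with "confidence" (0 to 1); they miss things now and then, are a little off and sometimes report something else, mostly with a low value. They report only what shows in the picture. A call takes as long as a camera call. They do not tell look-alikes from the thing itself.
- models.boxes_of(camera, name): "rect" ([left, top, right, bottom] as shares, 0 to 1, of the picture: columns of its width, rows of its height, round what is visible of it).
- models.outline_of(camera, name): "pixels" (480x640 bool, what is visible of it) and "rect" ([left, top, right, bottom] as shares, 0 to 1, of the picture: columns of its width, rows of its height, round what is visible of it).
- models.spot_point(camera, name): "position" ([row, column] as shares, 0 to 1, of the picture: columns of its width, rows of its height: a listed point, or the origin of a listed thing).
The state is a dict: "time_s": time; "q": joint angles; "qd": joint speeds; "joint_torque": joint torques, N m; "tcp_pos": TCP position; "eef_rot": TCP orientation; "contact_force": force on the tool from outside, world axes, zero at the start; "wrist_torque": the same for the moment, N m; "gripper_width": finger opening in m; "finger_force": force on a finger pad.
Only numpy, scipy, OpenCV 4.12 (cv2) and the standard library are available. Lean on these libraries where they do the work, as an engineer would, in place of code of your own. Each camera call takes 0.05 s, during which the arm holds its last target. There are 200 camera calls.

## Working session

There is one attempt and no reset: what is moved stays moved. The work goes in short steps, Python scripts to look and compute and a tool call to move; the robot and the scene stay as the last step left them, time stands still between calls to the robot, and variables do not carry over. Pictures are saved under pics/ and viewed, at most 14 in all, crops included, and the job is handed in when it is done.

Besides the shell and the picture viewer there is one more tool, called after "Request:" in YAML: its name, and indented under it one key for each argument. jog_arm: Moves the arm, as the interface text tells. Its arguments: {"type":"object","properties":{"motion":{"type":"array"},"force":{"type":"number"}},"required":["motion"]}

```bash
mkdir -p pics
cat > h.py <<'E'
import numpy as np, cv2
from plant import ctrl, viewer, models
def grab(n):
    f=viewer.grab_frame(n); R=cv2.Rodrigues(np.array(f["rvec"],float))[0]; t=np.array(f["tvec"],float).ravel()
    f["R"],f["t"]=R,t; return f
def cloud(f):
    z=f["range_z"].astype(float); v,u=np.mgrid[:480,:640]
    P=np.stack([(u-f["cx"])/f["fx"]*z,(v-f["cy"])/f["fy"]*z,z],-1)
    W=(P-f["t"])@f["R"]; W[z==0]=np.nan; return W
def save(f,name): cv2.imwrite("pics/"+name,cv2.cvtColor(f["color"],cv2.COLOR_RGB2BGR))
E
python3 - <<'E'
from h import *
np.set_printoptions(precision=4,suppress=True)
s=ctrl.get_state(); print(s["time_s"],s["tcp_pos"],s["eef_rot"])
for c in("top","side"):
    f=grab(c); save(f,c+"0.png"); W=cloud(f); print(c,"cam",-f["R"].T@f["t"])
    for n in["paint_pot","dab_block","scraper","long_tray","short_tray","round_tray","cork_mat","slip_trailer","tub_e"]:
        for o in models.outline_of(c,n)[:3]:
            m=o["pixels"]&~np.isnan(W[...,2]); p=W[m]
            if len(p)<5: continue
            v,u=np.nonzero(m)
            hi=p[p[:,2]>np.percentile(p[:,2],95)-.006]
            r=cv2.minAreaRect((hi[:,:2]*1000).astype(np.float32))
            print(n,round(o["confidence"],2),"px",u.min(),v.min(),u.max(),v.max(),"med",np.median(p,0),"z",np.percentile(p[:,2],[5,95]),"topmed",np.median(hi,0),"rect",np.round(np.hstack(r)))
E
```

```text
0.0 [0.2527 0.571  0.2214] [-0.6498 -3.073   0.0029]
top cam [0.341  0.0001 1.2842]
paint_pot 0.97 px 188 186 231 226 med [0.5547 0.269  0.0909] z [0.03   0.0952] topmed [0.5595 0.274  0.092 ] rect [559. 274.  79.  80.  25.]
paint_pot 0.84 px 371 186 400 218 med [ 0.5579 -0.1218  0.0721] z [0.0226 0.0765] topmed [ 0.5613 -0.1236  0.0733] rect [ 562. -124.   62.   61.   21.]
dab_block 0.84 px 251 176 294 216 med [0.5808 0.1325 0.05  ] z [0.0116 0.0546] topmed [0.5829 0.1345 0.0511] rect [583. 135.  90.  50.  47.]
scraper 0.58 px 415 266 491 295 med [ 0.3928 -0.3052  0.0227] z [0.0057 0.0298] topmed [ 0.3969 -0.2592  0.0265] rect [ 403. -280.  172.   62.   73.]
long_tray 0.88 px 340 170 434 233 med [ 0.5718 -0.1402  0.0048] z [-0.0004  0.014 ] topmed [ 0.5677 -0.1345  0.0111] rect [ 571. -132.  107.  206.   13.]
short_tray 0.94 px 416 241 456 297 med [ 0.4198 -0.2421  0.0054] z [-0.0005  0.0147] topmed [ 0.4161 -0.2399  0.012 ] rect [ 410. -240.   87.  126.   85.]
round_tray 0.66 px 255 179 294 218 med [0.5713 0.1397 0.0075] z [-0.0001  0.0149] topmed [0.576  0.1318 0.0122] rect [577. 
[... 1103 characters left out ...]
65 422 319 med [ 0.5921 -0.1649  0.005 ] z [0.0026 0.0128] topmed [ 0.6069 -0.154   0.0115] rect [ 573. -136.  108.  209.   13.]
short_tray 0.62 px 251 308 326 342 med [ 0.4275 -0.2432  0.0053] z [0.0027 0.0129] topmed [ 0.4283 -0.2541  0.0114] rect [ 412. -248.   95.  125.   87.]
round_tray 0.57 px 348 229 387 244 med [0.5945 0.0923 0.0071] z [0.0019 0.013 ] topmed [0.5891 0.0907 0.0107] rect [589. 102.  94.  47.  14.]
cork_mat 0.72 px 265 197 320 218 med [0.4011 0.3052 0.0048] z [0.0025 0.0068] topmed [0.4016 0.3056 0.0048] rect [405. 313. 146. 139.  14.]
tub_e 0.93 px 281 214 330 253 med [0.4412 0.0584 0.0393] z [0.0085 0.0577] topmed [0.4417 0.0882 0.0563] rect [441.  77. 109. 108.  39.]
```

Run:
```python
import cv2
a=cv2.imread("pics/top0.png")[150:320,150:510]; cv2.imwrite("pics/top0c.png",cv2.resize(a,None,fx=2.2,fy=2.2,interpolation=cv2.INTER_CUBIC))
a=cv2.imread("pics/side0.png")[170:400,190:490]; cv2.imwrite("pics/side0c.png",cv2.resize(a,None,fx=2.4,fy=2.4,interpolation=cv2.INTER_CUBIC))
```

```text
(no output)
```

View pics/top0c.png

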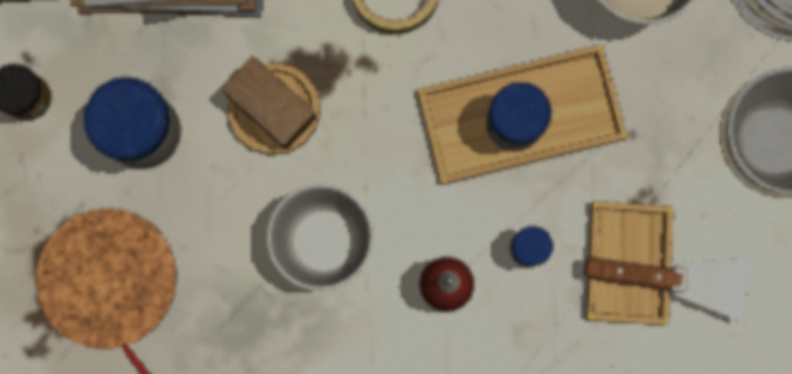

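View pics/side0c.png

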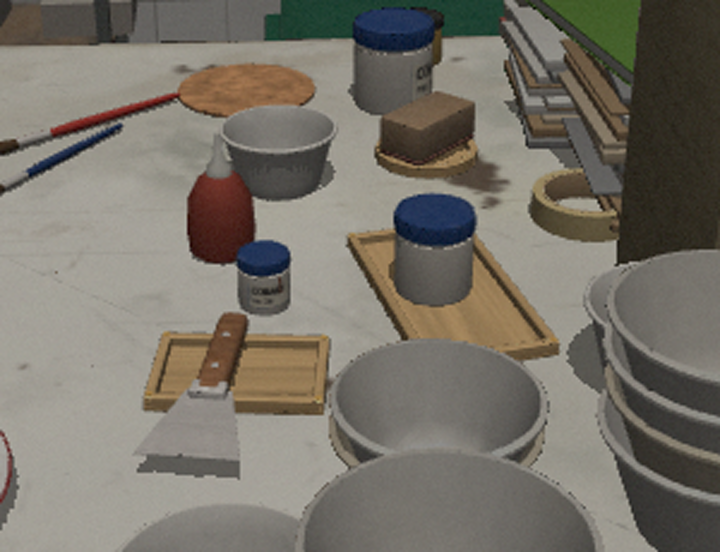

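The top view shows the mid-sized pot (blue lid, crop px 520,113) on the tilted long tray, and the block on the round tray (270,105). The scraper handle lies over the short tray with its blade to the right (665,285), and the mat is free (107,278). The side view agrees, and its tub and bulb match the network finds. Next I'll refine the poses.

```bash
cat >> h.py <<'E'
from scipy.spatial.transform import Rotation as Ro
from scipy.optimize import least_squares
def rectfit(p):
    r=cv2.minAreaRect((p[:,:2]*1000).astype(np.float32)); b=cv2.boxPoints(r); e=[b[1]-b[0],b[2]-b[1]]
    l=max(e,key=np.linalg.norm); return np.round(r[0],1),np.round(r[1],1),np.round(np.degrees(np.arctan2(l[1],l[0]))%180,1)
def circ(p,r=None):
    c0=p[:,:2].mean(0)
    s=least_squares(lambda q:np.hypot(p[:,0]-q[0],p[:,1]-q[1])-q[2],[*c0,.03],loss="soft_l1",f_scale=.002).x; return s*1000
def best(c,n,k=0): return models.outline_of(c,n)[k]["pixels"]
def goto(x,y,z,yaw):
    """yaw: world angle (deg) of closing axis, mod 180. prints the shift mm in tool axes, roll deg"""
    s=ctrl.get_state(); R=Ro.from_rotvec(s["eef_rot"]).as_matrix()
    d=R.T@(np.array([x,y,z])-s["tcp_pos"])*1000
    a=np.degrees(np.arctan2(R[1,1],R[0,1])); r=-((yaw-a+90)%180-90)
    print("t",s["time_s"],"tcp",np.round(s["tcp_pos"],4),"closeyaw",round(a,1),"q6",round(s["q"][5],2),"w",round(s["gripper_width"],4),"-> shift",np.round(d,1),"roll",round(r,1))
E
python3 - <<'E'
from h import *
for c in("top","side"):
    f=grab(c); W=cloud(f); z=W[...,2]
    m=best(c,"long_tray")&(z>.0085)&(z<.016); print(c,"long",rectfit(W[m]))
    m=best(c,"short_tray")&(z>.0085)&(z<.015); print("short",rectfit(W[m]),m.sum())
    m=best(c,"round_tray")&(z>.009)&(z<.016); print("round",circ(W[m]),m.sum())
    m=best(c,"dab_block")&(z>.045); print("block",rectfit(W[m]))
    m=best(c,"scraper")&(z>.0165)&(z<.033); p=W[m]; print("scr",rectfit(p)); 
    h=p[p[:,1]>-.275]; print("handle",rectfit(h),"z",np.median(h[:,2]))
    o=[k["pixels"] for k in models.outline_of(c,"paint_pot")]
    for k in o:
        p=W[k&(z>.06)]
        if len(p)>50: print("pot",rectfit(p[p[:,2]>p[:,2].max()-.012]))
    g=W[(z>.06)&(z<.6)&(W[...,0]>.3)&(W[...,0]<.85)&(abs(W[...,1])<.45)]
    H={}
    for q in g: k=(round(q[0]/.04)*4,round(q[1]/.04)*4); H[k]=max(H.get(k,0),round(q[2]*100))
    if c=="top": print(sorted(H.items()))
goto(.56,-.125,.16,0)
E
```

```text
top long (array([ 571.5, -131.7]), array([106.4, 205.6]), np.float32(102.9))
short (array([ 410.1, -240.7]), array([ 86.2, 125.8]), np.float32(175.1)) 407
round [581.58294401 133.79811169  45.62472212] 245
block (array([582.9, 135.3]), array([90.3, 49.8]), np.float32(46.9))
scr (array([ 385.6, -276.2]), array([171.5,  64.4]), np.float32(85.9))
handle (array([ 399.4, -233.8]), array([85.4, 22.3]), np.float32(81.1)) z 0.026648336869170543
pot (array([ 561.6, -123.4]), array([62.8, 61.5]), np.float32(85.8))
pot (array([559.5, 274.8]), array([81.9, 82.4]), np.float32(134.4))
[((36, -8), 7), ((36, -4), 8), ((40, -8), 7), ((40, -4), 11), ((40, 4), 6), ((40, 8), 6), ((40, 12), 6), ((44, 4), 6), ((44, 12), 6), ((48, -44), 9), ((48, -40), 9), ((48, -36), 9), ((48, -32), 6), ((48, 4), 6), ((48, 8), 6), ((48, 12), 6), ((52, -44), 9), ((52, -36), 9), ((52, -32), 9), ((52, -16), 8), ((52, -12), 8), ((52, 24), 10), ((52, 28), 10), ((52, 32), 10), ((56, -44), 9), ((56, -40), 7), ((56, -36), 9), ((56, -32), 9), ((56, -16), 8), ((56, -12), 8), ((56, -8), 8), ((56, 24), 10), ((56, 28), 10), ((56, 32),
[... 1902 characters left out ...]
((84, 44), 12)]
side long (array([ 572.5, -136.9]), array([107.2, 206.3]), np.float32(102.7))
short (array([ 411. , -245.9]), array([ 90. , 126.3]), np.float32(176.3)) 614
round [582.8188171  128.64020593  45.64531597] 145
block (array([583.3, 126.7]), array([91.3, 52.1]), np.float32(49.1))
scr (array([ 382.3, -280.8]), array([169.4,  63.6]), np.float32(88.8))
handle (array([ 400.9, -236.3]), array([80.7, 21.7]), np.float32(81.3)) z 0.027487862585979805
pot (array([ 563.5, -130.1]), array([63.8, 61.3]), np.float32(67.9))
pot (array([559.7, 265.1]), array([76.9, 80.8]), np.float32(122.3))
t 1.7 tcp [0.253  0.5715 0.2225] closeyaw 66.1 q6 -0.13 w 0.087 -> shift [-562.7 -512.6   62.5] roll 66.1
```

Run:
```python
from h import *
for c in("top","side"):
    W=cloud(grab(c))
    g=W[(W[...,2]>.08)&(W[...,0]>.62)&(W[...,0]<.9)]
    print(c,[(y,round(float(np.percentile(q,1)),3)) for y in np.arange(-.1,.26,.04).round(2) for q in [g[abs(g[:,1]-y)<.02][:,0]] if len(q)>5])
goto(.5625,-.126,.16,55)
```

```text
top [(np.float64(-0.1), 0.71), (np.float64(-0.06), 0.721), (np.float64(-0.02), 0.711), (np.float64(0.02), 0.71), (np.float64(0.06), 0.708), (np.float64(0.1), 0.704), (np.float64(0.14), 0.696), (np.float64(0.18), 0.687), (np.float64(0.22), 0.686)]
side [(np.float64(-0.1), 0.709), (np.float64(-0.06), 0.712), (np.float64(-0.02), 0.711), (np.float64(0.02), 0.71), (np.float64(0.06), 0.707), (np.float64(0.1), 0.703), (np.float64(0.14), 0.694), (np.float64(0.18), 0.686), (np.float64(0.22), 0.686)]
t 1.8 tcp [0.253  0.5715 0.2225] closeyaw 66.1 q6 -0.13 w 0.0867 -> shift [-565.4 -512.5   62.5] roll 11.1
```

Request:
jog_arm:
  motion:
    - [87, -70, -64, 0, 2]
    - [87, -105, -96, 0, 4]
    - [87, -141, -128, 0, 6]
    - [87, -176, -160, 0, 8]
    - [87, -212, -192, 0, 10]
    - [87, -247, -224, 0, 11]
    - [87, -282, -256, 0, 11]
    - [87, -318, -288, 0, 11]
    - [87, -353, -320, 0, 11]
    - [87, -388, -352, 0, 11]
    - [87, -424, -384, 0, 11]
    - [87, -459, -416, 0, 11]
    - [87, -494, -448, 0, 11]
    - [87, -530, -480, 0, 11]
    - [87, -565, -512, 20, 11]
    - [87, -565, -512, 60, 11]
    - [87, -565, -512, 62, 11]
    - [87, -565, -512, 62, 11]
    - [87, -565, -512, 62, 11]

```text
time_s: 3.7
tcp_pos: [0.5631, -0.1248, 0.1623]
eef_rot: [0.94, 2.996, 0.0]
contact_force: [-0.0, 0.2, -0.2]
gripper_width: 0.0872
finger_force: 0.0
```

Run:
```python
from h import *
goto(.5625,-.126,.03,55)
```

```text
t 3.7 tcp [ 0.5631 -0.1248  0.1623] closeyaw 55.2 q6 -1.32 w 0.0872 -> shift [  0.   -1.5 132.3] roll 0.2
```

Request:
jog_arm:
  motion:
    - [87, 0, -1, 30, 0]
    - [87, 0, -1, 60, 0]
    - [87, 0, -1, 90, 0]
    - [87, 0, -1, 115, 0]
    - [87, 0, -1, 131, 0]
    - [87, 0, -1, 131, 0]
    - [60, 0, -1, 131, 0]
    - [50, 0, -1, 131, 0]
    - [50, 0, -1, 131, 0]
    - [50, 0, -1, 131, 0]
    - [50, 0, -1, 131, 0]
    - [50, 0, -1, 131, 0]
    - [50, 0, -1, 131, 0]
  force: 15

```text
time_s: 5.0
tcp_pos: [0.5628, -0.1265, 0.0306]
eef_rot: [0.941, 2.995, 0.0]
contact_force: [-0.2, 0.9, 5.4]
gripper_width: 0.0625
finger_force: 15.0
```

Run:
```python
from h import *
f=grab("top");save(f,"t1.png"); W=cloud(f)
goto(.40,.313,.17,55)
```

```text
t 5.05 tcp [ 0.5628 -0.1265  0.0307] closeyaw 55.1 q6 -1.32 w 0.0623 -> shift [ 384.6  267.5 -139.9] roll 0.1
```

Request:
jog_arm:
  motion:
    - [50, 0, 0, -15, 0]
    - [50, 0, 0, -50, 0]
    - [50, 0, 0, -90, 0]
    - [50, 0, 0, -125, 0]
    - [50, 10, 7, -140, 0]
    - [50, 35, 24, -140, 0]
    - [50, 70, 48, -140, 0]
    - [50, 105, 73, -140, 0]
    - [50, 140, 97, -140, 0]
    - [50, 175, 121, -140, 0]
    - [50, 210, 146, -140, 0]
    - [50, 245, 170, -140, 0]
    - [50, 280, 194, -140, 0]
    - [50, 315, 219, -140, 0]
    - [50, 350, 243, -140, 0]
    - [50, 375, 260, -140, 0]
    - [50, 385, 267, -140, 0]
    - [50, 385, 267, -140, 0]
    - [50, 385, 267, -140, 0]

```text
time_s: 6.95
tcp_pos: [0.3982, 0.3121, 0.1689]
eef_rot: [-0.941, -2.997, 0.003]
contact_force: [0.1, -0.4, -2.2]
gripper_width: 0.0626
finger_force: 15.0
```

Run:
```python
from h import *
goto(.40,.313,.033,55)
```

```text
t 6.95 tcp [0.3982 0.3121 0.1689] closeyaw 55.1 q6 -0.45 w 0.0626 -> shift [ -0.9   1.9 135.9] roll 0.1
```

Request:
jog_arm:
  motion:
    - [50, 0, 0, 30, 0]
    - [50, 0, 0, 70, 0]
    - [50, 0, 0, 105, 0]
    - [50, 0, 0, 125, 0]
    - [50, 0, 0, 132, 0]
    - [50, 0, 0, 136, 0]
    - [50, 0, 0, 138, 0]
    - [50, 0, 0, 138, 0]
    - [87, 0, 0, 137, 0]
    - [87, 0, 0, 137, 0]
    - [87, 0, 0, 137, 0]
    - [87, 0, 0, 110, 0]
    - [87, 0, 0, 70, 0]
    - [87, 0, 0, 20, 0]
    - [87, 0, 0, 0, 0]
    - [87, 0, 0, 0, 0]
    - [87, 0, 0, 0, 0]

```text
time_s: 8.65
tcp_pos: [0.3987, 0.3131, 0.1697]
eef_rot: [0.941, 2.997, 0.001]
contact_force: [0.0, -0.2, -0.0]
gripper_width: 0.087
finger_force: 0.0
```

Run:
```python
from h import *
goto(.397,-.253,.17,171.2)
f=grab("side");save(f,"s2.png"); W=cloud(f); z=W[...,2]
for k in models.outline_of("side","paint_pot"):
    p=W[k["pixels"]&(z>.06)]
    if len(p)>30: print("pot",rectfit(p[p[:,2]>p[:,2].max()-.012]),p[:,2].max())
m=best("side","scraper")&(z>.0165)&(z<.033); print("scr",rectfit(W[m]))
```

```text
t 8.65 tcp [0.3987 0.3131 0.1697] closeyaw 55.1 q6 -0.45 w 0.087 -> shift [-322.2 -465.4   -0.5] roll 63.9
pot (array([562.3, 269.1]), array([84.7, 82.1]), np.float32(57.1)) 0.09528912164088885
pot (array([398.2, 305.9]), array([62.7, 63.3]), np.float32(169.6)) 0.07600033990688614
scr (array([ 392.7, -279.2]), array([170.8,  66.1]), np.float32(81.9))
```

Request:
jog_arm:
  motion:
    - [87, -10, -15, 0, 4]
    - [87, -33, -48, 0, 9]
    - [87, -60, -87, 0, 14]
    - [87, -87, -126, 0, 19]
    - [87, -114, -165, 0, 24]
    - [87, -141, -204, 0, 29]
    - [87, -168, -243, 0, 34]
    - [87, -195, -282, 0, 39]
    - [87, -222, -321, 0, 44]
    - [87, -249, -360, 0, 49]
    - [87, -276, -399, 0, 54]
    - [87, -300, -433, 0, 59]
    - [60, -315, -455, 0, 63]
    - [60, -322, -465, 0, 64]
    - [60, -322, -465, 40, 64]
    - [60, -322, -465, 80, 64]
    - [60, -322, -465, 110, 64]
    - [60, -322, -465, 110, 64]
    - [60, -322, -465, 110, 64]

```text
time_s: 10.7
tcp_pos: [0.3965, -0.2516, 0.0591]
eef_rot: [-2.384, -2.043, 0.0]
contact_force: [-0.2, -0.4, 0.1]
gripper_width: 0.0605
finger_force: 0.0
```

Run:
```python
from h import *
goto(.397,-.253,.0145,171.2)
f=grab("side"); cv2.imwrite("pics/s3.png",cv2.resize(cv2.cvtColor(f["color"],cv2.COLOR_RGB2BGR)[230:400,190:410],None,fx=3,fy=3,interpolation=cv2.INTER_CUBIC))
W=cloud(f);z=W[...,2]
m=best("side","scraper")&(z>.0165)&(z<.033); print("scr",rectfit(W[m]))
h=W[m&(W[...,1]>-.28)]; print(rectfit(h))
```

```text
t 10.7 tcp [ 0.3965 -0.2516  0.0591] closeyaw -8.8 q6 -0.58 w 0.0605 -> shift [-1.4  0.8 44.6] roll -0.0
scr (array([ 382.8, -281.6]), array([171.8,  64. ]), np.float32(89.4))
(array([ 400.9, -237.7]), array([84.8, 21.4]), np.float32(81.0))
```

View pics/s3.png

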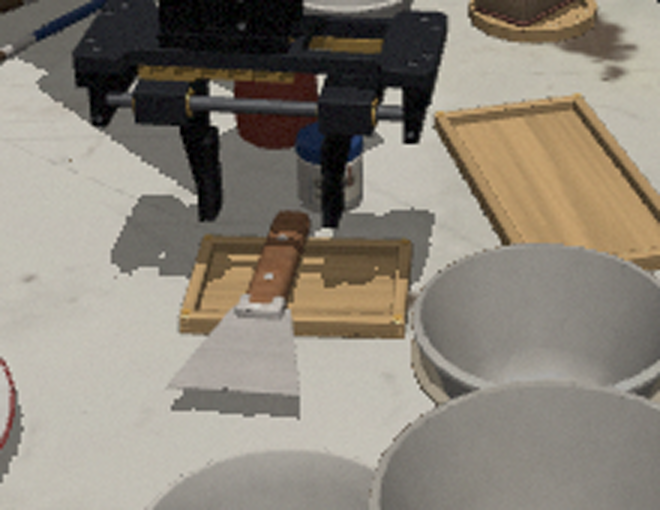

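The fingers (px 206,215 and 332,230) straddle the handle (280,250), and the scraper is still lying over the tray. I'll descend and grip.

Request:
jog_arm:
  motion:
    - [60, -1, 1, 15, 0]
    - [60, -1, 1, 30, 0]
    - [60, -1, 1, 40, 0]
    - [60, -1, 1, 44, 0]
    - [60, -1, 1, 44, 0]
    - [20, -1, 1, 44, 0]
    - [15, -1, 1, 44, 0]
    - [15, -1, 1, 44, 0]
    - [15, -1, 1, 44, 0]
    - [15, -1, 1, 44, 0]
    - [15, -1, 1, 44, 0]
    - [15, -1, 1, 44, 0]
    - [15, -1, 1, 44, 0]
  force: 20

```text
time_s: 12.1
tcp_pos: [0.3977, -0.2538, 0.0156]
eef_rot: [-2.387, -2.043, 0.0]
contact_force: [-1.4, -0.3, 1.6]
gripper_width: 0.0256
finger_force: 20.0
```

Request:
jog_arm:
  motion:
    - [15, 0, 0, -10, 0]
    - [15, 0, 0, -30, 0]
    - [15, 0, 0, -60, 0]
    - [15, 0, 0, -90, 0]
    - [15, 0, 0, -110, 0]
    - [15, 0, 0, -110, 0]
    - [15, 0, 0, -110, 0]
    - [15, 0, 0, -110, 0]

```text
time_s: 12.9
tcp_pos: [0.3968, -0.253, 0.124]
eef_rot: [-2.385, -2.041, 0.0]
contact_force: [-0.5, 1.4, 0.3]
gripper_width: 0.0257
finger_force: 20.0
```

Run:
```python
from h import *
goto(.5665,-.110,.12,12.8)
f=grab("side"); cv2.imwrite("pics/s4.png",cv2.resize(cv2.cvtColor(f["color"],cv2.COLOR_RGB2BGR)[200:370,190:410],None,fx=3,fy=3,interpolation=cv2.INTER_CUBIC))
W=cloud(f);z=W[...,2]
m=best("side","scraper")&(z>.09)&(z<.17); print("scr",rectfit(W[m]),np.percentile(z[m],[2,50,98]))
h=W[m&(W[...,1]>-.28)]; print(rectfit(h))
p=W[m];c=np.polyfit(p[:,1],p[:,2],1);print("slope z vs y",c, p[:,1].min(),p[:,1].max())
```

```text
t 12.9 tcp [ 0.3968 -0.253   0.124 ] closeyaw -8.9 q6 -0.58 w 0.0257 -> shift [167.5 145.6   4. ] roll -21.7
scr (array([ 404.6, -286.5]), array([167. ,  66.3]), np.float32(72.4)) [0.12854453 0.13059335 0.13776045]
(array([ 395.1, -238.8]), array([26.5, 82.1]), np.float32(92.3))
slope z vs y [0.05647669 0.14949185] -0.3685505926262728 -0.19748249972867682
```

View pics/s4.png

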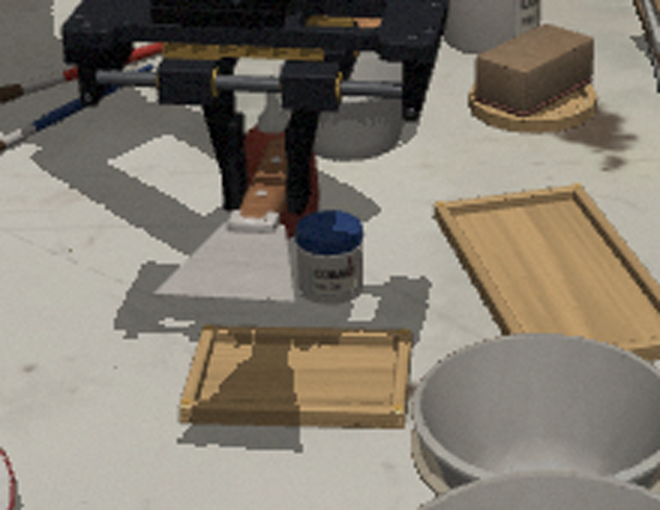

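Scraper is held level (blade px 230,255), clear of the small pot and the bulb. Next I'll carry it over to the long tray.

Request:
jog_arm:
  motion:
    - [15, 5, 4, 0, 0]
    - [15, 20, 17, 0, -2]
    - [15, 42, 36, 0, -5]
    - [15, 65, 57, 0, -8]
    - [15, 88, 77, 0, -11]
    - [15, 111, 97, 0, -14]
    - [15, 134, 117, 0, -17]
    - [15, 152, 132, 0, -20]
    - [15, 163, 142, 0, -22]
    - [15, 168, 146, 2, -22]
    - [15, 168, 146, 4, -22]
    - [15, 168, 146, 4, -22]
    - [15, 168, 146, 4, -22]

```text
time_s: 14.3
tcp_pos: [0.5671, -0.111, 0.1212]
eef_rot: [-1.954, -2.459, 0.001]
contact_force: [-0.1, -0.1, -0.4]
gripper_width: 0.0258
finger_force: 20.0
```

Run:
```python
from h import *
goto(.5665,-.110,.0075,12.8)
f=grab("top"); cv2.imwrite("pics/t5.png",cv2.resize(cv2.cvtColor(f["color"],cv2.COLOR_RGB2BGR)[140:300,310:480],None,fx=3,fy=3,interpolation=cv2.INTER_CUBIC))
W=cloud(f);z=W[...,2]
m=best("top","scraper")&(z>.09)&(z<.17); p=W[m]; print("scr",rectfit(p),np.percentile(z[m],[2,50,98]))
```

```text
t 14.3 tcp [ 0.5671 -0.111   0.1212] closeyaw 13.0 q6 -0.56 w 0.0258 -> shift [  1.1  -0.3 113.7] roll 0.2
scr (array([557.8, -69.6]), array([21.4, 33.5]), np.float32(105.6)) [0.12655834 0.13277947 0.13717316]
```

View pics/t5.png

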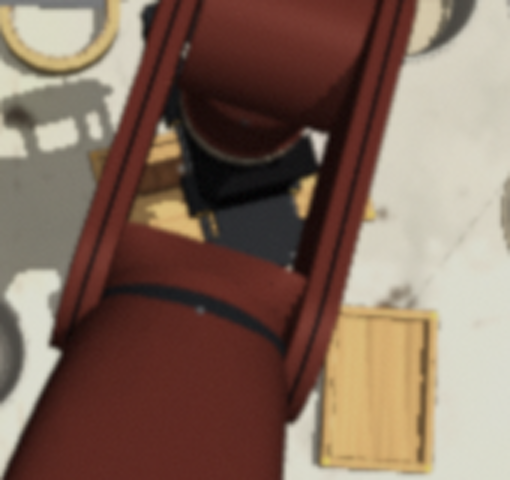

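The arm hides most of the view, but the handle end (px 155,180) is where the geometry says it should be. I'll lower it.

Request:
jog_arm:
  motion:
    - [15, 1, 0, 25, 0]
    - [15, 1, 0, 60, 0]
    - [15, 1, 0, 90, 0]
    - [15, 1, 0, 103, 0]
    - [15, 1, 0, 109, 0]
    - [15, 1, 0, 112, 0]
    - [15, 1, 0, 114, 0]
    - [15, 1, 0, 114, 0]
    - [15, 1, 0, 114, 0]

```text
time_s: 15.3
tcp_pos: [0.5686, -0.1096, 0.0087]
eef_rot: [1.952, 2.459, 0.001]
contact_force: [-0.2, -0.2, -1.2]
gripper_width: 0.0256
finger_force: 20.0
```

Run:
```python
from h import *
goto(.5665,-.110,.0075,12.8); s=ctrl.get_state(); print(s["contact_force"],s["wrist_torque"])
f=grab("side"); cv2.imwrite("pics/s6.png",cv2.resize(cv2.cvtColor(f["color"],cv2.COLOR_RGB2BGR)[200:350,280:480],None,fx=3,fy=3,interpolation=cv2.INTER_CUBIC))
```

```text
t 15.3 tcp [ 0.5686 -0.1096  0.0087] closeyaw 13.1 q6 -0.56 w 0.0256 -> shift [ 0.1 -2.1  1.2] roll 0.3
[-0.22271303 -0.20360374 -1.21289518] [-0.11274957  0.00051137  0.00677486]
```

View pics/s6.png

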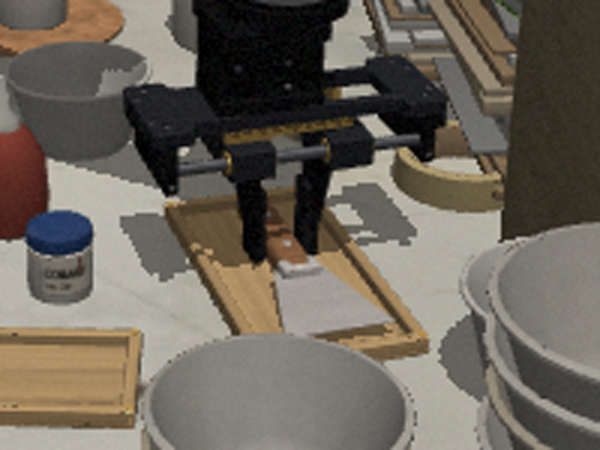

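The scraper is inside the rim, with the blade at px 335,305 and the handle between the fingers. I'll press down the last millimetre and release.

Request:
jog_arm:
  motion:
    - [15, 0, -2, 1, 0]
    - [15, 0, -2, 2, 0]
    - [15, 0, -2, 2, 0]
    - [45, 0, -2, 1, 0]
    - [45, 0, -2, 0, 0]
    - [45, 0, -2, 0, 0]
    - [45, 0, -2, -30, 0]
    - [45, 0, -2, -75, 0]
    - [45, 0, -2, -125, 0]
    - [45, 0, -2, -160, 0]
    - [60, -40, -2, -160, 0]
    - [87, -60, -2, -160, 0]

```text
time_s: 16.55
tcp_pos: [0.5807, -0.1704, 0.1695]
eef_rot: [1.95, 2.457, 0.0]
contact_force: [0.2, 0.7, -0.0]
gripper_width: 0.0543
finger_force: 0.0
```

Run:
```python
from h import *
s=ctrl.get_state(); goto(.582,.131,.17,137)
f=grab("side"); W=cloud(f);z=W[...,2]
m=best("side","scraper")&(z>.009)&(z<.033); p=W[m]; print("scr",rectfit(p),np.percentile(z[m],[2,50,98]))
q=p[p[:,2]>.0165]; print("handle",rectfit(q)); 
m=best("side","long_tray"); print("tray",rectfit(W[m&(z>.009)&(z<.016)]))
cv2.imwrite("pics/s7.png",cv2.resize(cv2.cvtColor(f["color"],cv2.COLOR_RGB2BGR)[230:330,320:440],None,fx=5,fy=5,interpolation=cv2.INTER_CUBIC))
```

```text
t 16.55 tcp [ 0.5807 -0.1704  0.1695] closeyaw 13.1 q6 -0.64 w 0.0543 -> shift [293.2  69.7  -1.2] roll 56.1
scr (array([ 570.5, -137.3]), array([ 61. , 169.8]), np.float32(106.3)) [0.01163433 0.01462509 0.02139003]
handle (array([ 572.6, -127.6]), array([ 33.1, 150.9]), np.float32(110.1))
tray (array([ 572. , -135.5]), array([107.3, 210.1]), np.float32(103.2))
```

View pics/s7.png

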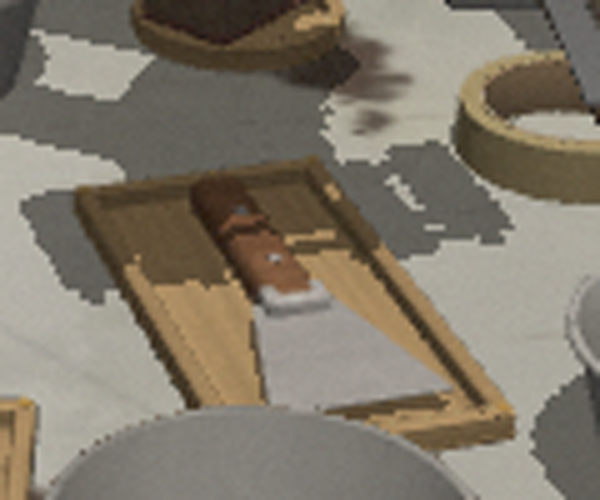

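Scraper lies flat in the long tray (handle px 250,240, blade 345,350). Next I'll move to the block.

Request:
jog_arm:
  motion:
    - [87, 15, 4, 0, 4]
    - [87, 45, 11, 0, 11]
    - [87, 80, 19, 0, 18]
    - [87, 115, 28, 0, 25]
    - [87, 150, 36, 0, 32]
    - [87, 185, 44, 0, 39]
    - [87, 220, 52, 0, 46]
    - [87, 255, 61, 0, 52]
    - [87, 280, 67, 0, 56]
    - [87, 293, 70, 30, 56]
    - [87, 293, 70, 60, 56]
    - [87, 293, 70, 90, 56]
    - [87, 293, 70, 90, 56]
    - [87, 293, 70, 90, 56]

```text
time_s: 18.1
tcp_pos: [0.5795, 0.1334, 0.0765]
eef_rot: [-2.878, -1.256, 0.005]
contact_force: [-0.5, -1.0, 1.2]
gripper_width: 0.0872
finger_force: 0.0
```

Run:
```python
from h import *
goto(.583,.132,.027,137)
f=grab("side"); W=cloud(f);z=W[...,2]
m=best("side","dab_block")&(z>.045)&(z<.06); print("block",rectfit(W[m]))
cv2.imwrite("pics/s8.png",cv2.resize(cv2.cvtColor(f["color"],cv2.COLOR_RGB2BGR)[140:260,280:460],None,fx=4,fy=4,interpolation=cv2.INTER_CUBIC))
```

```text
t 18.1 tcp [0.5795 0.1334 0.0765] closeyaw -42.9 q6 0.84 w 0.0872 -> shift [ 1.5  3.7 49.4] roll 0.1
block (array([583.5, 127.1]), array([90.2, 53.6]), np.float32(45.0))
```

View pics/s8.png

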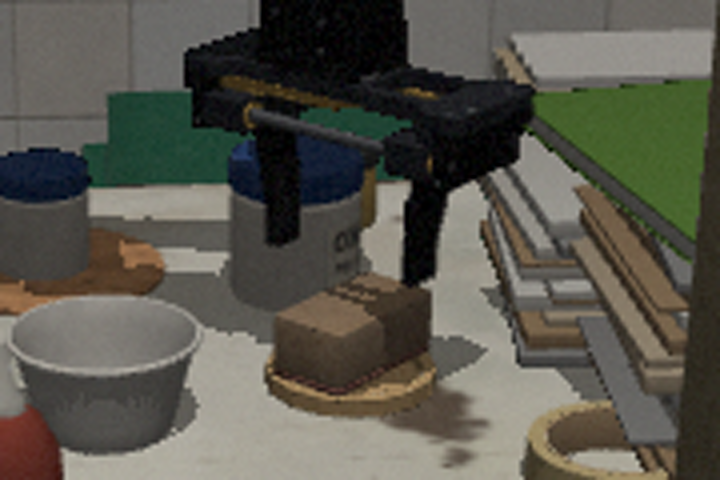

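Fingertips (px 282,240 and 418,278) are either side of the block (352,330). The big pot and the strips look clear, so I'll descend and grip.

Request:
jog_arm:
  motion:
    - [87, 1, 4, 15, 0]
    - [87, 1, 4, 32, 0]
    - [87, 1, 4, 44, 0]
    - [87, 1, 4, 48, 0]
    - [87, 1, 4, 48, 0]
    - [45, 1, 4, 48, 0]
    - [35, 1, 4, 48, 0]
    - [35, 1, 4, 48, 0]
    - [35, 1, 4, 48, 0]
    - [35, 1, 4, 48, 0]
    - [35, 1, 4, 48, 0]
    - [35, 1, 4, 48, 0]
  force: 12

```text
time_s: 19.4
tcp_pos: [0.5845, 0.1313, 0.0297]
eef_rot: [-2.879, -1.256, 0.0]
contact_force: [-1.9, 2.9, 3.3]
gripper_width: 0.0499
finger_force: 12.0
```

Run:
```python
from h import *
goto(.4105,-.243,.16,85.7)
```

```text
t 19.4 tcp [0.5845 0.1313 0.0297] closeyaw -42.9 q6 0.84 w 0.0499 -> shift [-392.7  127.1 -130.3] roll 51.4
```

Request:
jog_arm:
  motion:
    - [35, 0, 0, -10, 0]
    - [35, 0, 0, -40, 0]
    - [35, 0, 0, -80, 0]
    - [35, 0, 0, -115, 0]
    - [35, -10, 3, -130, 2]
    - [35, -35, 11, -130, 6]
    - [35, -70, 23, -130, 11]
    - [35, -107, 35, -130, 16]
    - [35, -145, 47, -130, 21]
    - [35, -183, 59, -130, 26]
    - [35, -221, 71, -130, 31]
    - [35, -259, 84, -130, 36]
    - [35, -297, 96, -130, 41]
    - [35, -335, 108, -130, 46]
    - [35, -367, 119, -130, 50]
    - [35, -387, 125, -130, 52]
    - [35, -393, 127, -130, 52]
    - [35, -393, 127, -130, 52]
    - [35, -393, 127, -130, 52]

```text
time_s: 21.3
tcp_pos: [0.4101, -0.2427, 0.1591]
eef_rot: [-3.138, 0.134, 0.001]
contact_force: [-0.2, -0.3, -2.0]
gripper_width: 0.0498
finger_force: 12.0
```

Run:
```python
from h import *
goto(.4105,-.243,.022,85.7)
f=grab("side"); W=cloud(f);z=W[...,2]
m=best("side","dab_block"); p=W[m]; print("block",rectfit(p[p[:,2]>p[:,2].max()-.006]),p[:,2].max())
f=grab("top"); W=cloud(f);z=W[...,2]
m=best("top","short_tray")&(z>.0085)&(z<.015); print("short",rectfit(W[m]))
m=best("top","round_tray")&(z>.0085)&(z<.016); print("round",circ(W[m]),rectfit(W[m]))
```

```text
t 21.3 tcp [ 0.4101 -0.2427  0.1591] closeyaw -94.9 q6 0.96 w 0.0498 -> shift [  0.5   0.4 137.1] roll -0.6
block (array([0., 0.]), array([0., 0.]), np.float32(0.0)) nan
short (array([ 365.1, -235.4]), array([88.3, 30.3]), np.float32(74.9))
round [581.4320811  133.94630193  44.68190552] (array([581.3, 133.2]), array([95.2, 95.8]), np.float32(143.6))
```

Run:
```python
from h import *
f=grab("side"); W=cloud(f);z=W[...,2]
m=best("side","dab_block")&(z>.1); p=W[m]; print(p[:,0].min(),p[:,0].max(),p[:,1].min(),np.percentile(p[:,2],[1,50,99]))
for a in(.36,.38,.40,.42,.44,.46):
    q=p[abs(p[:,0]-a)<.003]; print(a,np.round(np.median(q[:,1]),4),len(q))
m=best("side","short_tray")&(z>.0085)&(z<.015); print("short",rectfit(W[m]))
cv2.imwrite("pics/s9.png",cv2.resize(cv2.cvtColor(f["color"],cv2.COLOR_RGB2BGR)[210:370,210:370],None,fx=3.5,fy=3.5,interpolation=cv2.INTER_CUBIC))
```

```text
0.36733795475773706 0.4582191930848056 -0.2792617333211512 [0.14266568 0.16987126 0.18220479]
0.36 nan 0
0.38 -0.2654 125
0.4 -0.268 26
0.42 -0.2688 57
0.44 -0.2704 128
0.46 -0.2543 18
short (array([ 411.7, -245.6]), array([ 90.7, 125.2]), np.float32(174.4))
  return _methods._mean(a, axis=axis, dtype=dtype,
  ret = ret.dtype.type(ret / rcount)
```

View pics/s9.png

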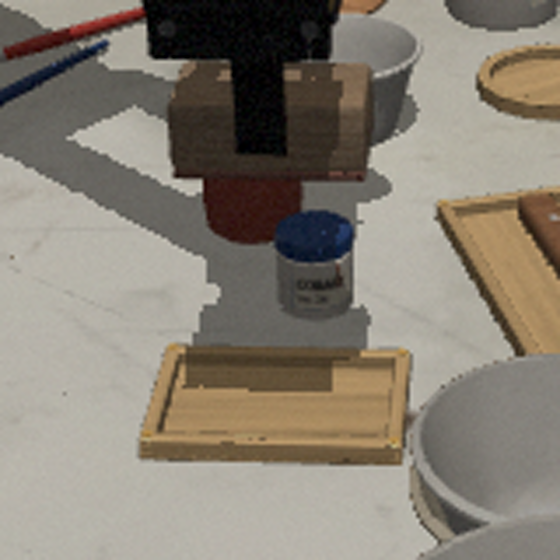

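The block is held level (px 270,120), its axis matching the short tray (275,405) below. I'll lower it, release and retreat.

Request:
jog_arm:
  motion:
    - [35, 0, 0, 30, -1]
    - [35, -1, 0, 70, -1]
    - [35, -1, 0, 105, -1]
    - [35, -1, 0, 124, -1]
    - [35, -1, 0, 131, -1]
    - [35, -1, 0, 135, -1]
    - [35, -1, 0, 137, -1]
    - [35, -1, 0, 138, -1]
    - [35, -1, 0, 138, -1]

```text
time_s: 22.6
tcp_pos: [0.41, -0.2439, 0.0225]
eef_rot: [3.139, -0.106, 0.002]
contact_force: [0.2, 0.2, -2.1]
gripper_width: 0.0499
finger_force: 12.0
```

Run:
```python
from h import *
goto(.409,-.243,.0217,85.7); print(ctrl.get_state()["contact_force"])
f=grab("side"); W=cloud(f);z=W[...,2]
m=best("side","dab_block")&(z>.0); p=W[m]; print(p[:,0].min(),p[:,0].max(),p[:,1].min(),np.percentile(p[:,2],[1,50,99]))
print(rectfit(p[(p[:,2]>.037)&(p[:,2]<.05)]))
```

```text
t 22.6 tcp [ 0.41   -0.2439  0.0225] closeyaw -93.9 q6 0.94 w 0.0499 -> shift [-1.  -0.8  0.8] roll 0.4
[ 0.23912095  0.18766957 -2.08123719]
0.36755889019424814 0.45743066536786453 -0.335013796709125 [0.00566553 0.03060323 0.04553287]
(array([ 412.1, -249.5]), array([52.6, 87.6]), np.float32(179.0))
```

Request:
jog_arm:
  motion:
    - [35, -1, 0, 1, 0]
    - [35, -1, 0, 2, 0]
    - [35, -1, 0, 2, 0]
    - [65, -1, 0, 1, 0]
    - [65, -1, 0, 0, 0]
    - [65, -1, 0, 0, 0]
    - [65, -1, 0, -25, 0]
    - [65, -1, 0, -70, 0]
    - [65, -1, 0, -115, 0]
    - [65, -1, 0, -145, 0]
    - [87, -1, 0, -150, 0]
    - [87, -1, 0, -150, 0]

```text
time_s: 23.9
tcp_pos: [0.4088, -0.2437, 0.1724]
eef_rot: [3.138, -0.106, 0.003]
contact_force: [0.0, 0.2, -1.0]
gripper_width: 0.0742
finger_force: 0.0
```

Run:
```python
from h import *
goto(.398,.312,.17,55)
f=grab("side"); W=cloud(f);z=W[...,2]
m=best("side","dab_block")&(z>.0); p=W[m]; q=p[(p[:,2]>.037)&(p[:,2]<.05)]; print("block",rectfit(q),np.percentile(p[:,2],[1,50,99]))
m=best("side","short_tray")&(z>.0085)&(z<.015); print("short",rectfit(W[m]))
```

```text
t 23.9 tcp [ 0.4088 -0.2437  0.1724] closeyaw -93.9 q6 0.94 w 0.0742 -> shift [ -48.4 -553.7    1.5] roll 31.1
block (array([ 412.3, -246.3]), array([55.6, 89.5]), np.float32(176.2)) [0.00385753 0.03783272 0.0449554 ]
short (array([ 411.2, -246.8]), array([ 86.4, 125.6]), np.float32(175.1))
```

Request:
jog_arm:
  motion:
    - [87, -2, -15, 0, -8]
    - [87, -5, -45, 0, -16]
    - [87, -8, -77, 0, -24]
    - [87, -11, -109, 0, -32]
    - [87, -14, -141, 0, -40]
    - [87, -17, -173, 0, -48]
    - [87, -20, -205, 0, -56]
    - [87, -23, -237, 0, -64]
    - [87, -26, -269, 0, -72]
    - [87, -29, -301, 0, -80]
    - [87, -32, -333, 0, -88]
    - [87, -35, -365, 0, -96]
    - [87, -38, -397, 0, -104]
    - [87, -40, -429, 0, -112]
    - [87, -42, -461, 0, -120]
    - [87, -44, -493, 0, -128]
    - [87, -46, -525, 0, -136]
    - [87, -48, -545, 0, -144]
    - [87, -48, -554, 0, -149]
    - [87, -48, -554, 0, -149]

```text
time_s: 26.05
tcp_pos: [0.3966, 0.3132, 0.1694]
eef_rot: [-0.937, -2.996, 0.004]
contact_force: [0.5, -0.2, 0.4]
gripper_width: 0.0869
finger_force: 0.0
```

Run:
```python
from h import *
goto(.3985,.3121,.0315,55)
f=grab("side"); W=cloud(f);z=W[...,2]
for k in models.outline_of("side","paint_pot"):
    p=W[k["pixels"]&(z>.06)]
    if len(p)>30: print("pot",rectfit(p[p[:,2]>p[:,2].max()-.012]),p[:,2].max())
```

```text
t 26.05 tcp [0.3966 0.3132 0.1694] closeyaw 55.3 q6 -0.45 w 0.0869 -> shift [ -2.4   0.6 137.9] roll 0.3
pot (array([561.9, 267.4]), array([84.5, 79.7]), np.float32(46.8)) 0.0949822762063365
pot (array([400.3, 308.9]), array([62.5, 66.4]), np.float32(124.9)) 0.07625135263697104
```

Request:
jog_arm:
  motion:
    - [87, -2, 1, 30, 0]
    - [87, -2, 1, 70, 0]
    - [87, -2, 1, 105, 0]
    - [87, -2, 1, 130, 0]
    - [87, -2, 1, 137, 0]
    - [87, -2, 1, 137, 0]
    - [50, -2, 1, 137, 0]
    - [50, -2, 1, 137, 0]
    - [50, -2, 1, 137, 0]
    - [50, -2, 1, 137, 0]
    - [50, -2, 1, 137, 0]
    - [50, -2, 1, 137, 0]
  force: 15

```text
time_s: 27.35
tcp_pos: [0.4008, 0.3129, 0.0355]
eef_rot: [0.941, 2.996, 0.002]
contact_force: [-0.5, -0.0, 5.9]
gripper_width: 0.0623
finger_force: 15.0
```

Run:
```python
from h import *
goto(.5815,.131,.15,57)
```

```text
t 27.35 tcp [0.4008 0.3129 0.0355] closeyaw 55.1 q6 -0.45 w 0.0623 -> shift [-252.3  -45.7 -114.4] roll -1.9
```

Request:
jog_arm:
  motion:
    - [50, 0, 0, -15, 0]
    - [50, 0, 0, -50, 0]
    - [50, 0, 0, -90, 0]
    - [50, 0, 0, -120, 0]
    - [50, -10, -2, -130, -2]
    - [50, -35, -6, -130, -2]
    - [50, -70, -13, -130, -2]
    - [50, -105, -19, -130, -2]
    - [50, -140, -25, -130, -2]
    - [50, -175, -32, -130, -2]
    - [50, -210, -38, -130, -2]
    - [50, -238, -43, -130, -2]
    - [50, -252, -46, -130, -2]
    - [50, -252, -46, -130, -2]
    - [50, -252, -46, -130, -2]

```text
time_s: 28.85
tcp_pos: [0.5794, 0.1312, 0.1638]
eef_rot: [-0.889, -3.011, 0.0]
contact_force: [0.1, 0.8, -1.9]
gripper_width: 0.0618
finger_force: 15.0
```

Run:
```python
from h import *
goto(.5815,.131,.033,57)
f=grab("side"); W=cloud(f);z=W[...,2]
for k in models.outline_of("side","paint_pot"):
    p=W[k["pixels"]&(z>.06)]
    if len(p)>30: print("pot",rectfit(p[p[:,2]>p[:,2].max()-.012]),"z",np.percentile(p[:,2],[1,99.5]),circ(p[(p[:,2]>.14)]) if p[:,2].max()>.15 else 0)
m=best("side","round_tray")&(z>.0085)&(z<.016); print("round",circ(W[m]),rectfit(W[m]))
cv2.imwrite("pics/s10.png",cv2.resize(cv2.cvtColor(f["color"],cv2.COLOR_RGB2BGR)[130:270,280:460],None,fx=4,fy=4,interpolation=cv2.INTER_CUBIC))
```

```text
t 28.85 tcp [0.5794 0.1312 0.1638] closeyaw 57.1 q6 -0.91 w 0.0618 -> shift [ -2.1   1.  130.8] roll 0.1
pot (array([548.3, 127.8]), array([0., 0.]), np.float32(0.0)) z [0.06062771 0.09408186] 0
pot (array([592.7, 119.4]), array([55.7, 29.5]), np.float32(74.0)) z [0.13679032 0.20356077] [578.02558456 125.62444279  26.60093409]
round [583.00794457 127.61652821  45.38217664] (array([582.5, 127.1]), array([95.8, 99.1]), np.float32(99.3))
```

View pics/s10.png

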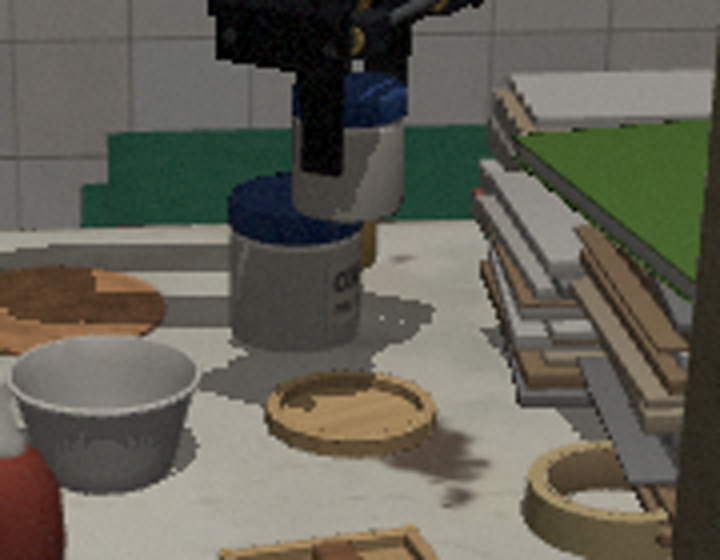

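The pot hangs upright (px 348,150) above the round tray (350,412), aligned by column. Next I'll lower it.

Request:
jog_arm:
  motion:
    - [50, -2, 1, 30, 0]
    - [50, -2, 1, 65, 0]
    - [50, -2, 1, 95, 0]
    - [50, -2, 1, 113, 0]
    - [50, -2, 1, 122, 0]
    - [50, -2, 1, 126, 0]
    - [50, -2, 1, 129, 0]
    - [50, -2, 1, 130, 0]
    - [50, -2, 1, 130, 0]

```text
time_s: 29.9
tcp_pos: [0.5834, 0.1304, 0.0355]
eef_rot: [0.889, 3.012, 0.001]
contact_force: [0.4, -0.8, -2.7]
gripper_width: 0.0623
finger_force: 15.0
```

Run:
```python
from h import *
goto(.5815,.131,.031,57); print(ctrl.get_state()["contact_force"])
f=grab("side"); W=cloud(f);z=W[...,2]
for k in models.outline_of("side","paint_pot"):
    p=W[k["pixels"]&(z>-.01)]
    if len(p)>30 and abs(np.median(p[:,1])-.1)<.06: print("pot","z",np.percentile(p[:,2],[1,99.5]),p[:,0].min(),p[:,0].max(),p[:,1].min())
cv2.imwrite("pics/s11.png",cv2.resize(cv2.cvtColor(f["color"],cv2.COLOR_RGB2BGR)[170:260,310:430],None,fx=5,fy=5,interpolation=cv2.INTER_CUBIC))
```

```text
t 29.9 tcp [0.5834 0.1304 0.0355] closeyaw 57.1 q6 -0.91 w 0.0623 -> shift [ 1.9 -0.6  4.5] roll 0.1
[ 0.39100491 -0.75555471 -2.70477984]
pot z [0.00765884 0.07582366] 0.551731301158174 0.6124100488347565 0.09029578136422511
```

View pics/s11.png

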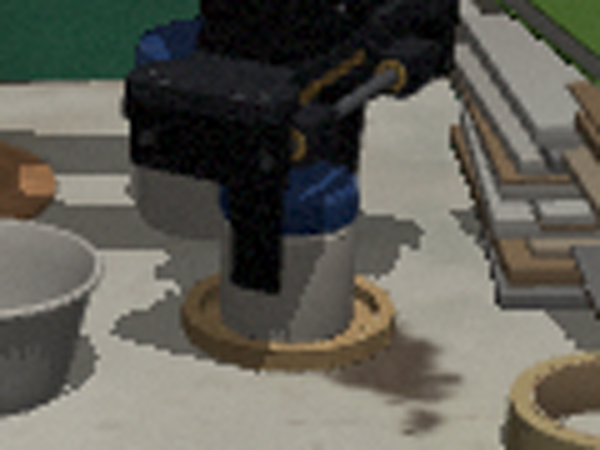

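The pot is centred in the tray (px 289 for both) and still held just above the floor. I'll lower it until it makes contact.

Request:
jog_arm:
  motion:
    - [50, 0, 0, 1, 0]
    - [50, 0, 0, 1, 0]
    - [50, 0, 0, 1, 0]

```text
time_s: 30.3
tcp_pos: [0.5835, 0.1303, 0.0346]
eef_rot: [0.889, 3.012, 0.001]
contact_force: [-1.5, -0.4, 5.5]
gripper_width: 0.0625
finger_force: 15.0
```

Request:
jog_arm:
  motion:
    - [50, 0, 0, 1, 0]
    - [50, 0, 0, 2, 0]
    - [50, 0, 0, 2, 0]

```text
time_s: 30.6
tcp_pos: [0.5837, 0.1303, 0.0344]
eef_rot: [0.888, 3.012, 0.0]
contact_force: [-9.2, -1.6, 18.1]
gripper_width: 0.0624
finger_force: 15.0
```

Request:
jog_arm:
  motion:
    - [50, 0, 0, -1, 0]
    - [50, 0, 0, -2, 0]
    - [50, 0, 0, -2, 0]
    - [87, 0, 0, -2, 0]
    - [87, 0, 0, -2, 0]
    - [87, 0, 0, -2, 0]
    - [87, 0, 0, -2, 0]
    - [87, 0, 0, -30, 0]
    - [87, 0, 0, -70, 0]
    - [87, 0, 0, -120, 0]
    - [87, 0, 0, -170, 0]
    - [87, 30, 10, -180, 0]
    - [87, 70, 23, -180, 0]
    - [87, 115, 38, -180, 0]
    - [87, 160, 53, -180, 0]
    - [87, 205, 68, -180, 0]
    - [87, 240, 80, -180, 0]
    - [87, 260, 85, -180, 0]
    - [87, 260, 85, -180, 0]
    - [87, 260, 85, -180, 0]

```text
time_s: 32.6
tcp_pos: [0.4104, 0.3429, 0.2114]
eef_rot: [0.887, 3.013, -0.001]
contact_force: [0.6, -0.0, 0.6]
gripper_width: 0.0871
finger_force: 0.0
```

Run:
```python
from h import *
goto(.3,.5,.2,57)
for c in("top","side"):
    f=grab(c); save(f,c+"9.png"); W=cloud(f); z=W[...,2]; print(c)
    for k in models.outline_of(c,"paint_pot"):
        p=W[k["pixels"]&(z>.06)]
        if len(p)>30: print("pot",rectfit(p[p[:,2]>p[:,2].max()-.012]),p[:,2].max())
    m=best(c,"round_tray")&(z>.009)&(z<.016); print("round",circ(W[m]))
    for n,a,b,t in(("dab_block",.037,.05,"short_tray"),("scraper",.0095,.03,"long_tray")):
        m=best(c,n)&(z>a)&(z<b); print(n,rectfit(W[m]),np.percentile(z[m],[2,98]))
        m=best(c,t)&(z>.0085)&(z<.015); print(t,rectfit(W[m]))
    for n in("tub_e","slip_trailer"):
        o=models.outline_of(c,n)
        if o: print(n,np.median(W[o[0]["pixels"]],0))
a=cv2.imread("pics/top9.png")[150:320,150:510]; cv2.imwrite("pics/top9c.png",cv2.resize(a,None,fx=2.2,fy=2.2,interpolation=cv2.INTER_CUBIC))
```

```text
t 32.6 tcp [0.4104 0.3429 0.2114] closeyaw 57.2 q6 -0.45 w 0.0871 -> shift [177.9  72.2  11.3] roll 0.2
top
pot (array([579.9, 133.2]), array([62.1, 60.7]), np.float32(43.2)) 0.07985350890265439
pot (array([559.2, 274.7]), array([82.6, 82.6]), np.float32(134.3)) 0.09910259633880124
round [582.39402494 134.09414795  45.52032115]
dab_block (array([ 411.6, -241.4]), array([50.9, 88.5]), np.float32(178.5)) [0.03793944 0.04772915]
short_tray (array([ 410.3, -240.6]), array([ 86.7, 125.8]), np.float32(175.5))
scraper (array([ 584.2, -132.5]), array([ 64.6, 167.8]), np.float32(95.2)) [0.01013404 0.02342997]
long_tray (array([ 571.1, -131.7]), array([106.5, 205.7]), np.float32(103.2))
tub_e [nan nan nan]
slip_trailer [nan nan nan]
side
pot (array([582.1, 127.2]), array([66.8, 61.3]), np.float32(85.5)) 0.07591654579031769
pot (array([561.6, 268.8]), array([85.2, 82.7]), np.float32(73.9)) 0.09409831906476677
round [583.10151503 128.71398215  45.77824207]
dab_block (array([ 413. , -249.2]), array([49. , 87.8]), np.float32(176.7)) [0.03746777 0.04498431]
short_tray (array([ 411.1, -246.6]), array([ 90.5, 125.8]), np.float32(175.2))
scraper (array([ 572.5, -138.6]), array([ 61.3, 167.7]), np.float32(105.5)) [0.01204974 0.02170823]
long_tray (array([ 572.4, -136.3]), array([107.1, 210.3]), np.float32(103.1))
tub_e [nan nan nan]
slip_trailer [nan nan nan]
```

View pics/top9c.png

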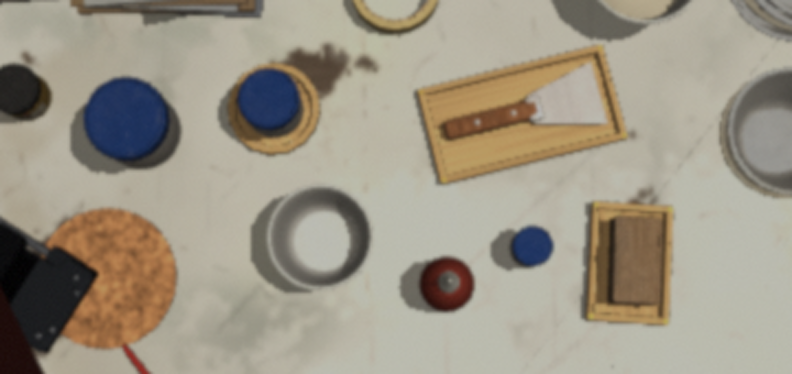

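The pot lid (px 270,99) sits over the round tray (274,108) as parallax predicts. The block (637,260) is inside the short tray, and the scraper's handle and blade lie along the long tray's axis. The bulb (447,284) and the tub (320,238) haven't moved, so I'll hand in.

```bash
python3 -c "
from plant import ctrl
print(ctrl.job_done())"
```

```text
the job is handed in; nothing more can be done
None
```

I've handed the job in: the final pictures show the pot, block and scraper each lying in its own tray with the bulb and tub unmoved, but the hand-in returned no verdict.

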